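# Pack the last tumbler and snap the case's toggle latch shut

### The arm

A 6-joint arm with a two-finger parallel gripper is mounted at the origin on the work surface. World frame = base frame: x ahead of the robot, y to its left, z up, the work surface at z = 0. Lengths are in m, angles in rad, forces in N, time in s.
With the tool pointing down it reaches from about 0.275 to 0.75 m from the base axis. Payload 10.2 kg.
Tool frame: the origin (TCP) lies midway between the tips of the shut fingers; the grasp point (between the pads) lies 19 mm behind it; z points along the fingers, y is the direction in which the jaws open and shut (so a half turn about z gives the same grasp; the last joint's range is limited). The gripper opens to 88 mm and grips with 3 to 60 N. Pads are 18 mm wide; open, the fingers measure 123 mm over their backs; the gripper's body (75 mm by 187 mm) begins 45 mm behind the grasp point.
Start: joints at [1.025, 0.313, 1.498, -0, 1.331, -0.223], TCP at [0.167, 0.498, 0.239] pointing down, gripper open.
Joint ranges: [-2.94, 2.94], [-0.97, 2.17], [0.19, 2.56], [-1.23, 4.37], [0.02, 3.11], [-2.88, 2.88]. Speed limits (rad/s): [2.39, 2.39, 3.01, 3.14, 3.14, 3.14].

### API

Orientations are given as a rotation vector (axis times angle).
In Python, from workcell import env gives the robot as it stands. The module is installed in compiled form; this text tells all that it offers.
- The arm moves only by the shell command python3 -m handwheel 'ROWS' [OPENING] [FORCE]. ROWS is JSON, a list of rows, each a list of 6 numbers: the shift along the tool's x, y, z in units of 40 mm (1.0 is 40 mm), then the turn, a rotation vector about the tool's x, y, z in units of 6 degrees (1.0 is 6 degrees). A call has 1 to 8 rows; each row is the pose to reach, as a shift and turn from the pose commanded when the call began, along the tool's axes at that moment; what a row does not reach only later rows make up. A row lasts 1/12 s, in which the tool goes at most 41.7 mm and 7.16 degrees, less where a joint would pass 70% of its speed; a pose out of reach is approached as far as the arm can. A call with a gripper value outside its range is refused whole. OPENING is the closure in counts, from 0 (fully open) to 255 (shut), set as the call begins (- or left out, the last holds). The fingers move at their own pace and stop on an object; FORCE is the grip in N (left out, the last holds). Time passes only in rows, so rows that repeat a pose let the fingers close. It gives the time, the measured TCP pose, the force and the opening at its end, in the units of the state.
- env.state(): the state, without advancing time (a new reading comes with each control period).
- env.grab_frame(name): name is "scene" or "top" or "wrist"; returns a dict with "frame" (400x640x3 uint8, blue, green, red), "depth" (400x640 float32, m along the optical axis (not along the pixel's ray), 0 where there is no reading), "fx", "fy", "cx", "cy" (pixels), "T" (4x4, takes a point from camera to world coordinates); the wrist camera has in their place "tool_from_camera" (4x4, takes a point from camera to tool coordinates, whose origin is the TCP and whose axes are the flange's). Camera axes: x right, y down, z forward; pixel columns grow to the right and rows downward; lengths in m; the calibration is good to about 2 mm. A picture is of the moment at which its call begins: read the wrist's pose just before it.
- env.hand_in(): hands the job in, once; it reports no verdict.
The state is a dict: "t": time; "joints": joint angles; "dq": joint speeds; "effort": joint torques, N m; "tcp_pos": TCP position; "eef_rot": TCP orientation; "ft_force": force on the tool from outside, world axes, zero at the start; "torque": the same for the moment, N m; "finger_gap": opening from 0.0 (shut) to 1.0 (fully open).
Only numpy, scipy, OpenCV 4.12 (cv2) and the standard library are available. Lean on these libraries where they do the work, as an engineer would, in place of code of your own. Each camera call takes 0.05 s, during which the arm holds its last target. There are 200 camera calls.

### The job

Pack the last tumbler for the event: take the one standing mouth down on the rubber bar mat and set it gently, still mouth down, into the free cell of the carrying case, then swing the lid shut, and push the toggle latch's lever over until it snaps and lies home against the case. Leave the packed tumblers and everything else where they are.

Things in the scene. Friction and masses are not known exactly. Their poses are not given: they have to be found in the camera images.
- case: Grey-blue plastic carrying case, fixed: tub 296 (x) by 200 (y) by 85 mm high, walls 4 mm, floor 6 mm, six cells (3 along x, 2 along y, pitch 96 mm) parted by dividers that reach 52 mm above the table. Five hold tumblers. Origin under its centre on the table. Its own +y side carries the lid's hinge, its -y side the toggle latch at mid length.
- free_cell (a point): Centre of the floor of the empty cell, 6 mm above the table: the middle cell of the row on the latch side, about 93 mm square. Its outer wall (85 mm high) stands 48 mm from the centre towards the case's -y; the next tumblers stand 96 mm away along the case's +x, -x and +y, so fingers have more room along the case's x than towards the wall.
- glass: The tumbler to pack, standing mouth down alone of its kind on the bar mat: gold-toned glass, 98 mm tall, 72 mm across at the mouth (below), 62 mm at its base (on top), 0.16 to 0.32 kg. Origin: centre of the mouth, at its underside; z up. It may stand at any of the mat's three places.
- mat: Black ribbed rubber bar mat, fixed, 320 (x) by 170 (y) by 5 mm; origin under its centre. The tumbler, the shaker and the jigger stand in a row along its x, about 105 mm apart.
- lid (a joint): Angle of the case's lid: 0 shut, grows as it opens, 1.6 to 1.8 rad at the start. Lid 296 by 200 mm, 35 mm deep, 0.36 kg; shut, its top is 120 mm above the table. The hinge is stiff: the lid stays where it is left above 0.85 rad and sinks shut by itself below 0.7 rad. Under 4 N at its free edge moves it; it may be pushed anywhere on its outer face.
- lid_hinge (a point): Middle of the lid's hinge axis, 85 mm above the table on the case's +y rim; the axis runs along the case's x.
- lid_edge (a point): Point on the lid's outer (top) face, at mid length, 20 mm in from its free edge and so 180 mm from the hinge axis along the lid and 35 mm off the hinge plane; the origin turns with the lid.
- latch (a joint): Angle of the toggle latch's lever: 0 home, hanging flat along the case's -y wall; 1.85 rad open, standing out from the case and a little upwards. A spring throws it to either end from its dead centre at 0.75 rad: pushing it over takes about 7 N at the lever's end, 13 N half way along. Its wire loop draws over a catch on the lid as the lever comes down, so the lid must be shut first.
- latch_tip (a point): Middle of the free end of the latch's lever: a bright steel plate 42 mm wide and 76 mm long, 3 mm thick, with a 10 mm turned-out lip at its end. Its pivot runs along the case's x, 78 mm above the table, 12 mm out from the case's -y wall (112 mm from the case's centre). Home, the end hangs 2 mm above the table.
- shaker: Steel cocktail shaker tin on the mat, 175 mm tall, 88 mm across on top. Stays where it is.
- jigger: Steel hourglass measure on the mat, 110 mm tall, 44 mm across. Stays where it is.
- packed0: One of the five tumblers already packed in the case, like the one to pack. Stays in its cell.
- packed1: One of the five tumblers already packed in the case, like the one to pack. Stays in its cell.
- packed2: One of the five tumblers already packed in the case, like the one to pack. Stays in its cell.
- packed3: One of the five tumblers already packed in the case, like the one to pack. Stays in its cell.
- packed4: One of the five tumblers already packed in the case, like the one to pack. Stays in its cell.
There are look-alikes about, which are no part of the job. Leave any pink look-alike of the glass alone.

How it is judged:
On the way, in this order (a step that is already met when the one before it is completed fails the run):
1. the tumbler stands mouth down on the floor of the free cell, let go (horizontal distance between glass and free_cell below 0.018 m and z of glass in the frame of free_cell between -0.006 and 0.006 m and angle between glass's own z axis and vertical below 0.06 rad and contact force between the fingers and glass below 0.1 N and linear speed of glass below 0.03 m/s), for 0.2 s.
2. the lid is fully shut, the latch still open (value of joint lid below 0.03 rad and value of joint latch above 1.2 rad), for 0.2 s.
3. the latch lever has snapped over and lies home (value of joint latch below 0.08 rad and value of joint lid below 0.03 rad), for 0.2 s.
At the end, for the whole second after the job is handed in: The tumbler stands mouth down on the floor of the free cell (within 18 mm of its centre, 6 mm in height, tilted under 0.06 rad), at rest; the lid is shut (under 0.03 rad) and the latch lever lies home (under 0.08 rad) (all of step 3 and horizontal distance between glass and free_cell below 0.018 m and z of glass in the frame of free_cell between -0.006 and 0.006 m and angle between glass's own z axis and vertical below 0.06 rad and linear speed of glass below 0.02 m/s); the robot touches nothing.
It fails at once if the tumbler is dropped (faster than 0.6 m/s out of the fingers) (linear speed of glass above 0.6 m/s and contact force between the fingers and glass below 0.05 N).
It fails at once if the tumbler is tipped over (more than 0.7 rad) (angle between glass's own z axis and vertical above 0.7 rad).
It fails at once if a packed tumbler is moved out of place (more than 35 mm) (distance of any of packed0, packed1, packed2, packed3, packed4 from where it was at the start of the episode above 0.035 m).
It fails at once if the shaker or the jigger is moved (more than 50 mm) (distance of any of shaker, jigger from where it was at the start of the episode above 0.05 m).
It also fails if it takes over 61 s, if anything falls off the work surface, if the arm or the gripper's body presses on something with over 40 N, if the wrist force passes 120 N, or if a joint passes its speed limit or range.

## Working session

There is one attempt and no reset: what is moved stays moved. The work goes in short steps, Python scripts to look and compute and a shell command to move; the robot and the scene stay as the last step left them, time stands still between calls to the robot, and variables do not carry over. Pictures are saved under pics/ and viewed, about 8 in all and at most 12, crops included, and the job is handed in when it is done.

```bash
mkdir -p pics; cat > h.py <<'E'
import numpy as np, cv2
from workcell import env
from scipy.spatial.transform import Rotation as R
def world(f,T=None):
    d=f["depth"];v,u=np.mgrid[:400,:640]
    p=np.stack([(u-f["cx"])/f["fx"]*d,(v-f["cy"])/f["fy"]*d,d],-1)
    T=f["T"] if T is None else T
    w=p@T[:3,:3].T+T[:3,3]; w[d==0]=np.nan
    return w
E
python3 - <<'E'
from h import *
s=env.state();print(s)
for n in("scene","top"):
    f=env.grab_frame(n);np.savez(n,w=world(f),im=f["frame"]);cv2.imwrite(f"pics/{n}0.png",f["frame"]);print(n,f["T"].round(3),f["fx"])
E
```

```text
{'t': 0.0, 'joints': array([ 1.02464398e+00,  3.13436175e-01,  1.49842530e+00, -1.53617393e-05,
        1.33099685e+00, -2.23375095e-01]), 'dq': array([-0.00162273, -0.00140813,  0.00174839,  0.00140763, -0.00086008,
       -0.00152794]), 'effort': array([ 5.24363022e-04, -4.02216589e+01, -2.52271646e+01,  6.94870390e-02,
        3.53111350e-02, -9.42572024e-05]), 'tcp_pos': array([0.16640373, 0.49767348, 0.23817258]), 'eef_rot': array([-5.04739324e-01, -3.10031312e+00,  1.85128186e-03]), 'ft_force': array([-0.09967711,  0.25883332,  0.85365856]), 'torque': array([-0.01329461,  0.00805578, -0.00932544]), 'finger_gap': 0.9985110367588982}
scene [[-0.826 -0.43   0.363  0.136]
 [-0.563  0.652 -0.508  0.447]
 [-0.018 -0.625 -0.781  0.979]
 [ 0.     0.     0.     1.   ]] 468.3261304417881
top [[ 1.50e-02 -9.98e-01  6.40e-02  4.58e-01]
 [-1.00e+00 -1.50e-02 -1.00e-03 -1.26e-01]
 [ 2.00e-03 -6.40e-02 -9.98e-01  1.24e+00]
 [ 0.00e+00  0.00e+00  0.00e+00  1.00e+00]] 460.96616705085796
```

View pics/top0.png

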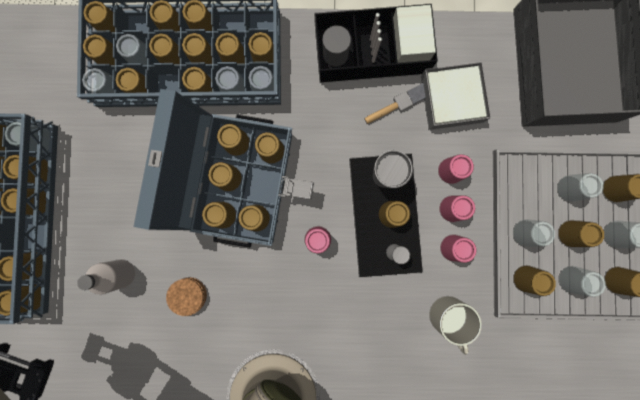

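View pics/scene0.png

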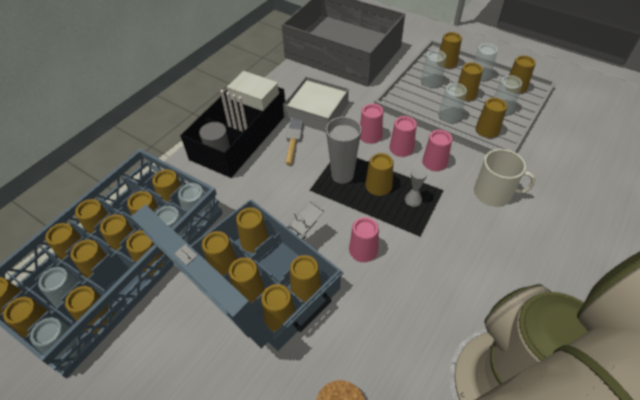

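The top view shows what could be taken for the tumbler:
- **Gold tumbler on the mat** at about (397,213), between the shaker (393,169) and the jigger (400,254).
- **Pink look-alikes** at (459,167), (459,208), (459,249) and (317,239).
- **Other gold ones** on the drying rack (581,234), (535,282), in the crates, and the five in the case.

I choose (397,213). The free cell is near (265,183), the lid stands open on the left, and the latch lever is at (298,188).

```bash
python3 - <<'E'
from h import *
D=np.load("top.npz");w=D["w"];im=D["im"]
cv2.imwrite("pics/crop1.png",cv2.resize(im[80:290,130:480],None,fx=2.2,fy=2.2,interpolation=cv2.INTER_CUBIC))
def blob(u,v,r,z0,z1,n):
    s=w[v-r:v+r,u-r:u+r].reshape(-1,3);s=s[(s[:,2]>z0)&(s[:,2]<z1)]
    (c,rad)=cv2.minEnclosingCircle(s[:,:2].astype(np.float32)); print(n,np.median(s,0).round(4),s.mean(0).round(4),len(s),np.round(c,4),round(rad,4));return s
blob(397,213,20,.085,.12,"glass")
blob(397,165,28,.16,.2,"shaker");blob(400,254,16,.09,.13,"jigger")
P=[]
for u,v in((230,134),(268,144),(222,173),(216,213),(252,215)): P.append(blob(u,v,17,.095,.115,"packed").mean(0))
for u,v in ((459,167),(459,208),(459,249),(317,239)): blob(u,v,17,.08,.115,"pink")
# mat
hsv=im.max(-1);m=(w[...,2]<.02)&(hsv<60);m[:,:345]=0;m[:,430:]=0;m[:145]=0;m[285:]=0
print("mat",cv2.minAreaRect(w[m][:,:2].astype(np.float32)))
# tub rim
z=w[...,2];m=(abs(z-.085)<.006);m[:,:180]=0;m[:,300:]=0;m[:100]=0;m[255:]=0
print("rim",m.sum(),cv2.minAreaRect(w[m][:,:2].astype(np.float32)))
cv2.imwrite("pics/rim.png",m*255)
# latch points
for u,v in((287,187),(292,188),(298,188),(304,189),(308,190),(311,191),(312,185),(312,194)):print(u,v,w[v,u].round(3))
# lid
for u,v in((150,150),(150,200),(170,150),(160,220),(185,110),(165,200),(180,180),(190,220)):print("lid",u,v,w[v,u].round(3))
E
```

```text
glass [ 0.4846 -0.3053  0.0969] [ 0.4847 -0.3052  0.0974] 517 [ 0.4847 -0.3056] 0.0317
shaker [ 0.5952 -0.2949  0.1778] [ 0.5911 -0.2885  0.1752] 279 [ 0.587  -0.2838] 0.044
jigger [ 0.3846 -0.3123  0.1141] [ 0.3842 -0.3126  0.1141] 231 [ 0.3838 -0.3129] 0.021
packed [0.6722 0.1142 0.1012] [0.6715 0.1137 0.1009] 362 [0.6714 0.1147] 0.0318
packed [0.6519 0.021  0.1019] [0.6513 0.0196 0.1012] 349 [0.6511 0.0195] 0.0314
packed [0.5739 0.1345 0.1013] [0.5744 0.1329 0.101 ] 363 [0.5751 0.1331] 0.0312
packed [0.4756 0.1443 0.1014] [0.4758 0.1445 0.101 ] 362 [0.4758 0.1449] 0.0313
packed [0.4689 0.056  0.1018] [0.4692 0.055  0.1012] 347 [0.4697 0.0557] 0.0314
pink [ 0.605  -0.4645  0.092 ] [ 0.6044 -0.4642  0.0925] 515 [ 0.6045 -0.4656] 0.0318
pink [ 0.502  -0.4679  0.0917] [ 0.5018 -0.4677  0.0922] 529 [ 0.5023 -0.4692] 0.0319
pink [ 0.3977 -0.4705  0.0916] [ 0.3979 -0.47    0.0919] 537 [ 0.3979 -0.4708] 0.0317
pink [ 0.4147 -0.1095  0.0925] [ 0.415  -0.1094  0.0927] 494 [ 0.415  -0.1093] 0.0312
mat ((0.4813518226146698, -0.29165223240852356), (0.317381888628006, 0.1691979616880417), 5.364407062530518)
rim 2712 ((0.5655636787414551, 0.08074840903282166), (0.27893656492233276, 0.30383050441741943), 81.49398803710938)
287 187 [ 0.543 -0.036  0.127]
292 188 [ 0.543 -0.045  0.092]
298 188 [ 0.543 -0.06   0.093]
304 189 [ 0.541 -0.076  0.099]
308 190 [ 0.538 -0.086  0.103]
311 191 [ 0.535 -0.093  0.111]
312 185 [ 0.55  -0.096  0.109]
312 194 [ 0.534 -0.093  0.002]
lid 150 150 [0.605 0.241 0.28 ]
lid 150 200 [0.5   0.235 0.284]
lid 170 150 [0.618 0.227 0.196]
lid 160 220 [0.459 0.25  0.178]
lid 185 110 [0.719 0.206 0.165]
lid 165 200 [0.505 0.242 0.174]
lid 180 180 [0.557 0.227 0.117]
lid 190 220 [0.46  0.207 0.09 ][ WARN:0@0.464] global loadsave.cpp:1063 imwrite_ Unsupported depth image for selected encoder is fallbacked to CV_8U.
```

View pics/crop1.png

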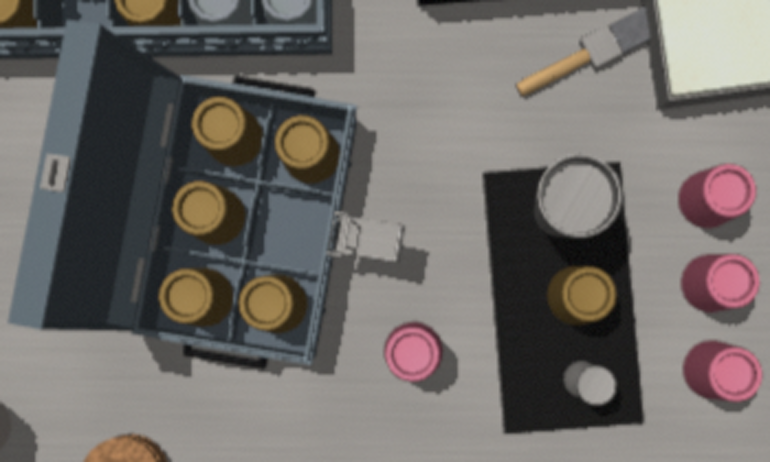

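The crop confirms the choice: gold tumbler on the mat, with shaker above, jigger below and pinks to its right. The free cell is at crop (295,225). Next I fit the case pose.

```bash
python3 - <<'E'
from h import *
from scipy.optimize import least_squares
f=env.grab_frame("wrist");print(f["tool_from_camera"].round(3))
def fit(P):
    def res(q):
        c,s=np.cos(q[2]),np.sin(q[2]);d=P[:,:2]-q[:2];x=d@[c,s];y=d@[-s,c]
        a,b=abs(x)-.146,abs(y)-.098
        sd=np.where((a>0)&(b>0),np.hypot(a,b),np.maximum(a,b)) # signed distance to rim centreline
        return sd
    r=least_squares(res,[.56,.075,-.16],loss="cauchy",f_scale=.002);return r.x,(abs(r.fun)<.004).sum()
for n in("top","scene"):
    w=np.load(n+".npz")["w"].reshape(-1,3)
    q0=[.56,.075,-.16];c,s=np.cos(q0[2]),np.sin(q0[2]);d=w[:,:2]-q0[:2];x=d@[c,s];y=d@[-s,c]
    m=(abs(w[:,2]-.083)<.006)&(abs(x)<.17)&(abs(y)<.125)&((abs(x)>.12)|(y<-.07))&(y<.08)&~((abs(x)<.04)&(y<-.105))
    q,k=fit(w[m]);print(n,m.sum(),k,q.round(4))
    c,s=np.cos(q[2]),np.sin(q[2]);M=np.array([[c,-s],[s,c]])
    print("free",(q[:2]+M@[0,-.048]).round(4))
    loc=lambda p:((np.array(p)[:2]-q[:2])@M).round(4)
    for p in([.6714,.1147],[.6511,.0195],[.5751,.1331],[.4758,.1449],[.4697,.0557],[.535,-.093],[.415,-.1093]):print(loc(p))
    # lid outer/edge and lever cloud
    L=(w[:,:2]-q[:2])@M
    k=(abs(L[:,0])<.02)&(L[:,1]<-.12)&(L[:,1]>-.2)&(w[:,2]>.06)&(w[:,2]<.13)
    print("lever",np.c_[L[k],w[k,2]][::max(1,k.sum()//8)].round(3).tolist())
    k=(abs(L[:,0])<.14)&(L[:,1]>.08)&(w[:,2]>.25)&(w[:,2]<.33)
    A=np.c_[L[k],w[k,2]];print("lidtop",len(A),np.percentile(A,[5,50,95],0).round(3).tolist(),A[A[:,2].argmax()].round(3))
w=np.load("scene.npz")["w"];a=w.reshape(-1,3)
k=(np.hypot(a[:,0]-.485,a[:,1]+.305)<.05)&(a[:,2]>.085)&(a[:,2]<.115);print("glass scene",k.sum(),cv2.minEnclosingCircle(a[k][:,:2].astype(np.float32)),np.percentile(a[k][:,2],[5,95]))
E
```

```text
[[-0.001 -0.953 -0.302  0.076]
 [ 1.    -0.001 -0.     0.   ]
 [-0.    -0.302  0.953 -0.147]
 [ 0.     0.     0.     1.   ]]
top 783 625 [ 0.5657  0.0842 -0.1532]
free [0.5583 0.0368]
[0.0998 0.0462]
[ 0.0943 -0.051 ]
[0.0019 0.0497]
[-0.0981  0.0462]
[-0.0905 -0.0429]
[-0.0033 -0.1799]
[-0.1194 -0.2143]
lever [[0.016, -0.123, 0.119], [0.017, -0.161, 0.098], [0.012, -0.162, 0.099], [0.006, -0.158, 0.099], [0.001, -0.157, 0.1], [-0.004, -0.155, 0.093], [-0.009, -0.153, 0.093], [-0.014, -0.154, 0.098], [-0.018, -0.178, 0.109]]
lidtop 2189 [[-0.126, 0.132, 0.277], [-0.002, 0.148, 0.281], [0.125, 0.165, 0.285]] [-0.004  0.15   0.292]
scene 970 769 [ 0.5625  0.0861 -0.1533]
free [0.5551 0.0386]
[0.1033 0.0449]
[ 0.0978 -0.0522]
[0.0053 0.0484]
[-0.0946  0.0449]
[-0.087  -0.0442]
[ 0.0002 -0.1812]
[-0.1159 -0.2156]
lever [[0.016, -0.178, 0.116], [-0.004, -0.181, 0.104], [-0.02, -0.181, 0.106], [0.004, -0.158, 0.096], [0.017, -0.126, 0.104], [-0.008, -0.149, 0.096], [0.002, -0.133, 0.091], [0.0, -0.127, 0.087], [-0.018, -0.125, 0.086]]
lidtop 2930 [[-0.129, 0.131, 0.275], [-0.016, 0.148, 0.279], [0.122, 0.163, 0.283]] [0.005 0.147 0.291]
glass scene 435 ((0.48195669054985046, -0.3046066462993622), 0.0323365144431591) [0.08808514 0.10342253]
```

```bash
cat >> h.py <<'E'
def go(p,yaw,from_=None):
    """print shift/turn (row units) to TCP p, tool down with jaw (tool y) at world yaw (deg)"""
    s=env.state();R0=R.from_rotvec(s["eef_rot"]);y=np.radians(yaw)
    R1=R.from_matrix(np.array([[-np.sin(y),np.cos(y),0],[np.cos(y),np.sin(y),0],[0,0,-1]]).T)
    print("row",(R0.inv().apply(np.array(p)-s["tcp_pos"])/.04).round(3),(np.degrees((R0.inv()*R1).as_rotvec())/6).round(3))
E
python3 - <<'E'
from h import *
w=np.load("top.npz")["w"]
print("bottle",w[278:288,80:95].reshape(-1,3)[:,2].max(), np.nanmedian(w[278:288,80:95].reshape(-1,3),0))
go([.4835,-.305,.25],97); go([.27,.2,.27],85)
print(R.from_matrix(np.eye(3)).as_rotvec())
E
```

```text
bottle 0.19628144904024936 [0.31514301 0.40594175 0.18960856]
row [-13.883 -16.517  -0.28 ] [-8.000e-03 -4.000e-03 -4.249e+00]
row [-4.816 -6.238 -0.787] [-0.008 -0.003 -2.249]
[0. 0. 0.]
```

```bash
python3 -m handwheel '[[-4.8,-6.2,-1.2,0,0,-2.2],[-4.8,-6.2,-1.2,0,0,-2.2],[-4.8,-6.2,-1.2,0,0,-2.2],[-4.8,-6.2,-1.2,0,0,-2.2],[-4.8,-6.2,-1.2,0,0,-2.2],[-4.8,-6.2,-1.2,0,0,-2.2],[-4.8,-6.2,-1.2,0,0,-2.2],[-4.8,-6.2,-1.2,0,0,-2.2]]' 0 20; python3 -c "
from h import *
go([.4835,-.305,.25],97)"
```

```text
t: 0.82
tcp_pos: [0.2702, 0.1994, 0.2872]
eef_rot: [0.147, 3.137, -0.0]
ft_force: [0.5, -0.3, 0.6]
finger_gap: 0.998
row [ -6.484 -12.056   0.938] [-2.000e-03  9.000e-03 -2.059e+00]
```

```bash
python3 -m handwheel '[[-6.48,-12.05,0.9,0,0,-2.05],[-6.48,-12.05,0.9,0,0,-2.05],[-6.48,-12.05,0.9,0,0,-2.05],[-6.48,-12.05,0.9,0,0,-2.05],[-6.48,-12.05,0.9,0,0,-2.05],[-6.48,-12.05,0.9,0,0,-2.05],[-6.48,-12.05,0.9,0,0,-2.05],[-6.48,-12.05,0.9,0,0,-2.05]]'; python3 -c "
from h import *
go([.4835,-.305,.25],97)"
```

```text
t: 1.48
tcp_pos: [0.3913, -0.085, 0.2662]
eef_rot: [-0.191, 3.135, -0.0]
ft_force: [1.4, 1.2, 0.5]
finger_gap: 1.003
row [-1.621 -5.739  0.407] [-0.001  0.003 -0.007]
```

```bash
python3 -m handwheel '[[-1.62,-5.74,0.4,0,0,0],[-1.62,-5.74,0.4,0,0,0],[-1.62,-5.74,0.4,0,0,0],[-1.62,-5.74,0.4,0,0,0],[-1.62,-5.74,0.4,0,0,0],[-1.62,-5.74,0.4,0,0,0],[-1.62,-5.74,0.4,0,0,0],[-1.62,-5.74,0.4,0,0,0]]'; python3 - <<'E'
from h import *
s=env.state();f=env.grab_frame("wrist")
T=np.eye(4);T[:3,:3]=R.from_rotvec(s["eef_rot"]).as_matrix();T[:3,3]=s["tcp_pos"]
w=world(f,T@f["tool_from_camera"]);a=w.reshape(-1,3)
k=(np.hypot(a[:,0]-.484,a[:,1]+.305)<.045)&(a[:,2]>.085)&(a[:,2]<.125)
print(k.sum(),cv2.minEnclosingCircle(a[k][:,:2].astype(np.float32)),np.percentile(a[k][:,2],[2,50,98]))
cv2.imwrite("pics/wrist1.png",f["frame"])
go([.4835,-.305,.064],97)
E
```

```text
t: 2.15
tcp_pos: [0.4833, -0.3035, 0.2492]
eef_rot: [0.19, -3.135, -0.002]
ft_force: [-0.1, 0.2, 0.6]
finger_gap: 1.002
3994 ((0.48535847663879395, -0.3076762557029724), 0.031511906534433365) [0.09041302 0.09680882 0.10469689]
row [-2.000e-03 -6.800e-02  4.646e+00] [ 0.011 -0.007 -0.002]
```

View pics/wrist1.png

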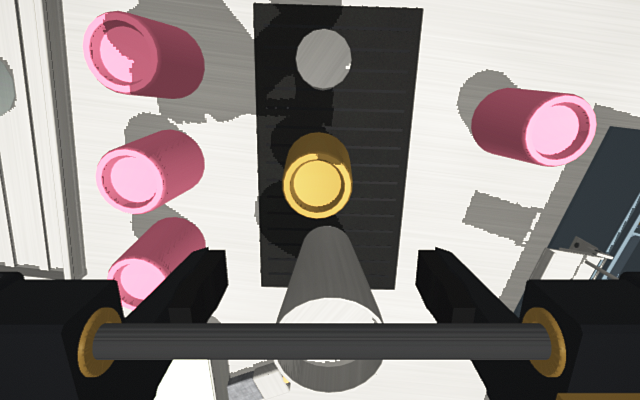

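The wrist view shows the gold tumbler at (318,180), midway between the open fingers. The shaker (330,340) and jigger (323,58) are clear of them. Descending and gripping.

```bash
python3 -m handwheel '[[-0.03,-0.08,1,0,0,0],[-0.03,-0.08,2,0,0,0],[-0.03,-0.08,3,0,0,0],[-0.03,-0.08,3.8,0,0,0],[-0.03,-0.08,4.4,0,0,0],[-0.03,-0.08,4.62,0,0,0],[-0.03,-0.08,4.62,0,0,0],[-0.03,-0.08,4.62,0,0,0]]' && python3 -m handwheel '[[0,0,0,0,0,0],[0,0,0,0,0,0],[0,0,0,0,0,0],[0,0,0,0,0,0],[0,0,0,0,0,0],[0,0,0,0,0,0],[0,0,0,0,0,0],[0,0,0,0,0,0]]' 255 20
```

```text
t: 2.87
tcp_pos: [0.4856, -0.3056, 0.0671]
eef_rot: [-0.193, 3.134, -0.002]
ft_force: [0.6, -0.4, -0.2]
finger_gap: 1.0
t: 3.53
tcp_pos: [0.4854, -0.3063, 0.0666]
eef_rot: [-0.192, 3.135, -0.003]
ft_force: [-0.8, -0.1, 6.2]
finger_gap: 0.731
```

```bash
python3 -m handwheel '[[0,0,-0.2,0,0,0],[0,0,-0.6,0,0,0],[0,0,-1.2,0,0,0],[0,0,-2,0,0,0],[0,0,-2.9,0,0,0],[0,0,-3.8,0,0,0],[0,0,-4.4,0,0,0],[0,0,-4.6,0,0,0]]'; python3 -c "
from h import *
print(env.state()['ft_force']);go([.5585,.0375,.25],-8.8)"
```

```text
t: 4.2
tcp_pos: [0.4856, -0.3061, 0.2537]
eef_rot: [-0.192, 3.132, -0.006]
ft_force: [0.0, -0.3, -2.3]
finger_gap: 0.732
[ 0.02117984 -0.33596849 -2.34646499]
row [-2.857  8.304  0.068] [4.0000e-03 6.2000e-02 1.7635e+01]
```

```bash
python3 -m handwheel '[[-0.15,0.45,0,0,0,1],[-0.3,1,0,0,0,2.1],[-0.5,1.5,0,0,0,3.2],[-0.7,2,0,0,0,4.3],[-0.9,2.6,0,0,0,5.4],[-1.1,3.2,0,0,0,6.5],[-1.3,3.8,0,0,0,7.6],[-1.5,4.4,0,0,0,8.7]]'; python3 -c "
from h import *
go([.5585,.0375,.25],-8.8)"
```

```text
t: 4.87
tcp_pos: [0.5226, -0.1222, 0.2481]
eef_rot: [-1.214, -2.894, -0.0]
ft_force: [0.7, -0.4, -2.7]
finger_gap: 0.728
row [ 2.222  3.437 -0.044] [-0.021 -0.021  8.879]
```

```bash
python3 -m handwheel '[[0.3,0.5,0,0,0,1.1],[0.6,0.9,0,0,0,2.2],[0.9,1.4,0,0,0,3.3],[1.2,1.8,0,0,0,4.4],[1.5,2.3,0,0,0,5.5],[1.8,2.8,0,0,0,6.6],[2.1,3.2,0,0,0,7.7],[2.22,3.43,0,0,0,8.8]]' && python3 -m handwheel '[[0,0,0,0,0,0],[0,0,0,0,0,0]]'; python3 - <<'E'
from h import *
f=env.grab_frame("top");cv2.imwrite("pics/top2.png",cv2.resize(f["frame"][90:270,130:370],None,fx=3,fy=3))
w=world(f);np.savez("top2",w=w,im=f["frame"]);a=w.reshape(-1,3)
f=env.grab_frame("wrist");s=env.state();cv2.imwrite("pics/wrist2.png",f["frame"])
T=np.eye(4);T[:3,:3]=R.from_rotvec(s["eef_rot"]).as_matrix();T[:3,3]=s["tcp_pos"]
w=world(f,T@f["tool_from_camera"]);a=w.reshape(-1,3);print(s["tcp_pos"])
for p in([.6714,.1147],[.6495,.020],[.5735,.1337],[.4758,.1449],[.468,.056],[.558,.0375]):
    k=(np.hypot(a[:,0]-p[0],a[:,1]-p[1])<.045)&(a[:,2]>.095)&(a[:,2]<.3)
    if k.sum()>50:print(p,k.sum(),np.round(cv2.minEnclosingCircle(a[k][:,:2].astype(np.float32))[0],4),np.median(a[k][:,2]))
go([.5585,.0375,.12],-8.8)
E
```

```text
t: 5.53
tcp_pos: [0.5573, 0.0382, 0.248]
eef_rot: [-2.373, -2.054, 0.003]
ft_force: [0.4, -0.1, -2.6]
finger_gap: 0.731
t: 5.7
tcp_pos: [0.5574, 0.036, 0.2484]
eef_rot: [-2.365, -2.065, 0.003]
ft_force: [0.1, -1.2, -2.7]
finger_gap: 0.735
[0.557554   0.03519977 0.24893876]
[0.6714, 0.1147] 4564 [0.6724 0.1124] 0.10141718620564022
[0.6495, 0.02] 3429 [0.6439 0.022 ] 0.10166003728849038
[0.5735, 0.1337] 4392 [0.5763 0.1315] 0.1019878929627378
[0.4758, 0.1449] 4416 [0.4777 0.1435] 0.10170925975281786
[0.468, 0.056] 3401 [0.477  0.0562] 0.10162602181504438
[0.558, 0.0375] 27519 [0.5584 0.04  ] 0.27659692332763136
row [0.061 0.02  3.223] [-0.013  0.002  0.159]
```

View pics/wrist2.png

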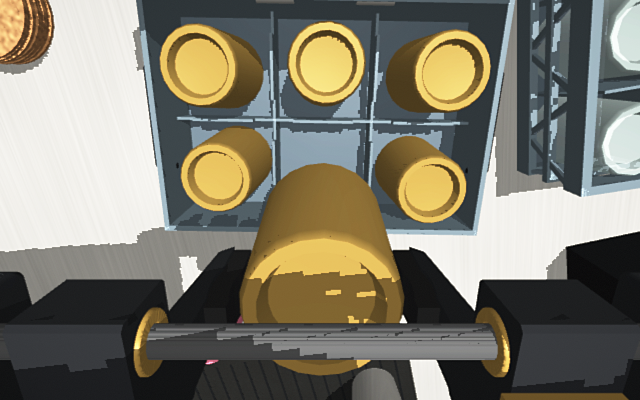

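The wrist view shows the tumbler in the fingers over the empty front-middle cell (320,150). Its neighbours are at (218,175) and (428,190), and all positions agree within about 3 mm. Lowering.

```bash
python3 -m handwheel '[[0.05,0.03,0.5,0,0,0.15],[0.05,0.03,1,0,0,0.15],[0.05,0.03,1.6,0,0,0.15],[0.05,0.03,2.2,0,0,0.15],[0.05,0.03,2.8,0,0,0.15],[0.05,0.03,3.4,0,0,0.15],[0.05,0.03,3.8,0,0,0.15],[0.05,0.03,4.1,0,0,0.15]]' && python3 -m handwheel '[[0,0,0,0,0,0],[0,0,0,0,0,0],[0,0,0.05,0,0,0],[0,0,0.1,0,0,0]]'; python3 -c "
from h import *
go([.5585,.0375,.0676],-8.8)"
```

```text
t: 6.47
tcp_pos: [0.5585, 0.0368, 0.0836]
eef_rot: [-2.384, -2.043, 0.003]
ft_force: [0.5, -0.0, -2.9]
finger_gap: 0.736
t: 6.8
tcp_pos: [0.5599, 0.0374, 0.0825]
eef_rot: [2.386, 2.042, 0.002]
ft_force: [0.4, -0.5, -2.0]
finger_gap: 0.732
row [-0.003 -0.036  0.373] [ 0.019 -0.    -0.013]
```

```bash
python3 -m handwheel '[[0,-0.02,0.06,0,0,0],[0,-0.02,0.12,0,0,0],[0,-0.02,0.18,0,0,0],[0,-0.02,0.24,0,0,0],[0,-0.02,0.28,0,0,0],[0,-0.02,0.28,0,0,0]]' && python3 -m handwheel '[[0,0,0.03,0,0,0],[0,0,0.06,0,0,0],[0,0,0.06,0,0,0]]'
```

```text
t: 7.3
tcp_pos: [0.5584, 0.0379, 0.07]
eef_rot: [-2.387, -2.042, 0.001]
ft_force: [-0.5, 0.5, -3.2]
finger_gap: 0.732
t: 7.55
tcp_pos: [0.5586, 0.0379, 0.0679]
eef_rot: [2.387, 2.042, 0.0]
ft_force: [0.3, -0.6, -3.4]
finger_gap: 0.733
```

```bash
python3 -m handwheel '[[0,0,0.03,0,0,0],[0,0,0.03,0,0,0]]';  python3 -m handwheel '[[0,0,0.03,0,0,0],[0,0,0.03,0,0,0]]'
```

```text
t: 7.72
tcp_pos: [0.5588, 0.0379, 0.0677]
eef_rot: [2.387, 2.042, 0.001]
ft_force: [-1.8, 0.2, 5.4]
finger_gap: 0.732
t: 7.88
tcp_pos: [0.5589, 0.0379, 0.0676]
eef_rot: [2.386, 2.042, 0.001]
ft_force: [-5.9, -0.4, 15.6]
finger_gap: 0.731
```

The floor is reached: TCP z is 0.0676, as predicted, and the force is upward. Releasing with a partial opening because the neighbours are close.

```bash
python3 -m handwheel '[[0,0,-0.04,0,0,0],[0,0,-0.04,0,0,0]]' && python3 -m handwheel '[[0,0,0,0,0,0],[0,0,0,0,0,0],[0,0,0,0,0,0],[0,0,0,0,0,0],[0,0,0,0,0,0],[0,0,0,0,0,0]]' 42 && python3 -m handwheel '[[0,0,-0.2,0,0,0],[0,0,-0.6,0,0,0],[0,0,-1.2,0,0,0],[0,0,-2,0,0,0],[0,0,-2.9,0,0,0],[0,0,-3.8,0,0,0],[0,0,-4.6,0,0,0],[0,0,-4.7,0,0,0]]'; python3 - <<'E'
from h import *
s=env.state();f=env.grab_frame("wrist");cv2.imwrite("pics/wrist3.png",f["frame"])
T=np.eye(4);T[:3,:3]=R.from_rotvec(s["eef_rot"]).as_matrix();T[:3,3]=s["tcp_pos"]
a=world(f,T@f["tool_from_camera"]).reshape(-1,3);print(s["tcp_pos"])
for p in([.6724,.1124],[.65,.02],[.5763,.1315],[.4777,.1435],[.47,.056],[.558,.0375]):
    k=(np.hypot(a[:,0]-p[0],a[:,1]-p[1])<.04)&(a[:,2]>.095)&(a[:,2]<.11)
    if k.sum()>50:print(p,k.sum(),np.round(cv2.minEnclosingCircle(a[k][:,:2].astype(np.float32)),4) if 0 else cv2.minEnclosingCircle(a[k][:,:2].astype(np.float32)),np.percentile(a[k][:,2],[50,95]))
E
```

```text
t: 8.05
tcp_pos: [0.5589, 0.0379, 0.0677]
eef_rot: [2.386, 2.042, 0.001]
ft_force: [0.9, 1.4, 4.1]
finger_gap: 0.732
t: 8.55
tcp_pos: [0.5586, 0.0379, 0.0671]
eef_rot: [-2.387, -2.042, 0.0]
ft_force: [-0.4, -0.0, 0.0]
finger_gap: 0.834
t: 9.22
tcp_pos: [0.56, 0.0378, 0.2619]
eef_rot: [2.381, 2.038, 0.011]
ft_force: [-0.3, -0.3, 0.2]
finger_gap: 0.831
[0.56004079 0.03775325 0.26188765]
[0.6724, 0.1124] 3804 ((0.6722026467323303, 0.11239863187074661), 0.0313127376139164) [0.10186982 0.10557221]
[0.65, 0.02] 2872 ((0.6521146893501282, 0.018514560535550117), 0.03127649426460266) [0.10183391 0.10546293]
[0.5763, 0.1315] 3728 ((0.5760051012039185, 0.13185164332389832), 0.03115391731262207) [0.1022139  0.10555515]
[0.4777, 0.1435] 3818 ((0.4771527349948883, 0.14337025582790375), 0.031381331384181976) [0.10196498 0.10553127]
[0.47, 0.056] 2934 ((0.4706798791885376, 0.0544138178229332), 0.031098375096917152) [0.10182116 0.1053986 ]
[0.558, 0.0375] 2839 ((0.5614205002784729, 0.03921971470117569), 0.03125802427530289) [0.10219291 0.10548268]
```

View pics/wrist3.png

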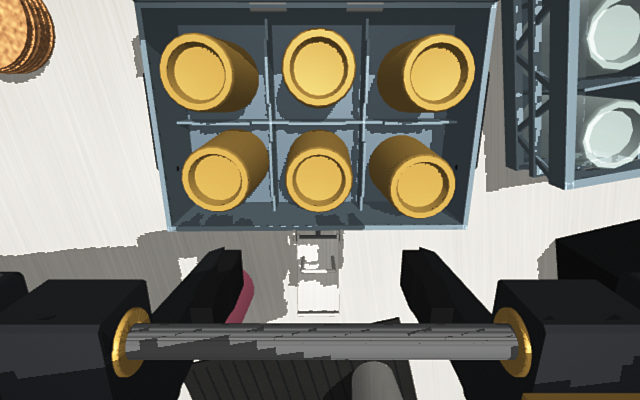

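The tumbler stands in the free cell, image (318,178), at (0.560,0.039). It is level with the others, which have not moved. Now I go over and behind the lid.

```bash
python3 - <<'E'
from h import *
w=np.load("top.npz")["w"].reshape(-1,3);k=(w[:,0]>.5)&(w[:,0]<.75)&(w[:,1]>.21)&(w[:,1]<.42)&(w[:,2]>.06)
H,_,_=np.histogram2d(w[k][:,0],w[k][:,1],bins=[5,7],range=[[.5,.75],[.21,.42]]);
z=[[w[k&(w[:,0]>x)&(w[:,0]<x+.05)&(w[:,1]>y)&(w[:,1]<y+.03)][:,2] for y in np.arange(.21,.41,.03)] for x in np.arange(.5,.74,.05)]
for r in z:print([round(float(q.max()),2) if len(q) else 0 for q in r])
go([.5978,.297,.345],-8.8);go([.560,.038,.345],-8.8)
E
python3 -m handwheel '[[0,0,-1,0,0,0],[0,0,-2.1,0,0,0],[0,0,-2.1,0,0,0],[0,0,-2.1,0,0,0]]' 255 10; python3 -c "
from h import *
go([.5978,.297,.345],-8.8)"
```

```text
[0.29, 0.28, 0, 0, 0, 0, 0]
[0.29, 0.28, 0, 0, 0, 0, 0]
[0.29, 0.28, 0, 0, 0, 0, 0]
[0.28, 0, 0, 0, 0, 0, 0]
[0.28, 0, 0, 0, 0, 0, 0]
row [ 6.55  -0.042 -2.138] [ 0.07  -0.001 -0.015]
row [ 0.007  0.025 -2.138] [ 0.07  -0.001 -0.015]
t: 9.6
tcp_pos: [0.5589, 0.0378, 0.3403]
eef_rot: [2.385, 2.041, 0.003]
ft_force: [-0.2, -0.2, -0.7]
finger_gap: 0.553
row [ 6.551 -0.04  -0.119] [ 0.027 -0.    -0.016]
```

```bash
python3 -m handwheel '[[1,0,-0.15,0,0,0],[2,0,-0.15,0,0,0],[3,0,-0.15,0,0,0],[4,0,-0.15,0,0,0],[5,0,-0.15,0,0,0],[6,0,-0.15,0,0,0],[6.55,0,-0.15,0,0,0],[6.55,0,-0.15,0,0,0]]'; python3 -m handwheel '[[0,0,0.8,0,0,0],[0,0,1.6,0,0,0],[0,0,2.4,0,0,0],[0,0,2.6,0,0,0],[0,0,2.6,0,0,0]]'; python3 -c "
from h import *
go([.5978,.297,.24],-8.8)"
```

```text
t: 10.27
tcp_pos: [0.5984, 0.3009, 0.341]
eef_rot: [-2.38, -2.046, 0.007]
ft_force: [0.6, -0.5, -0.1]
finger_gap: 0.004
t: 10.68
tcp_pos: [0.5981, 0.2958, 0.2378]
eef_rot: [-2.386, -2.04, 0.01]
ft_force: [0.3, -0.3, -0.2]
finger_gap: 0.002
row [ 0.029 -0.012 -0.056] [-0.059  0.029 -0.022]
```

```bash
python3 -m handwheel '[[-0.5,0,0,0,0,0],[-0.9,0,0,0,0,0],[-1.2,0,0,0,0,0],[-1.5,0,0,0,0,0],[-1.8,0,0,0,0,0],[-2.1,0,0,0,0,0],[-2.4,0,0,0,0,0],[-2.7,0,0,0,0,0]]'; python3 -m handwheel '[[-0.3,0,0,0,0,0],[-0.6,0,0,0,0,0],[-0.9,0,0,0,0,0],[-1.2,0,0,0,0,0],[-1.5,0,0,0,0,0],[-1.75,0,0.15,0,0,0]]'; python3 -c "
from h import *
d=env.state()['tcp_pos'];t=-.1533;e=d[:2]-[.5645,.085];print(e@[np.cos(t),np.sin(t)],e@[-np.sin(t),np.cos(t)],d[2])
f=env.grab_frame('scene');cv2.imwrite('pics/scene4.png',f['frame'])"
```

```text
t: 11.35
tcp_pos: [0.5823, 0.189, 0.2416]
eef_rot: [2.387, 2.042, 0.001]
ft_force: [1.6, 2.0, 2.4]
finger_gap: 0.005
t: 11.85
tcp_pos: [0.5717, 0.1194, 0.236]
eef_rot: [2.386, 2.041, 0.002]
ft_force: [-0.0, 0.5, 2.1]
finger_gap: 0.009
0.0018447607397738522 0.03511469303613556 0.23598700713141926
```

View pics/scene4.png

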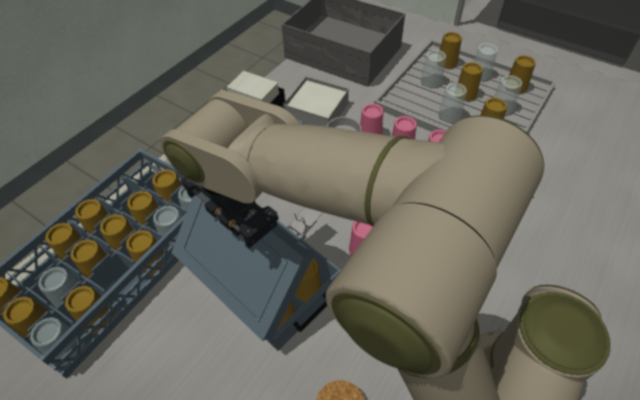

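The lid is tilted about halfway, pushed by the fingers at about (250,220). Next I follow its arc down.

```bash
python3 -m handwheel '[[-0.3,0,0.25,0,0,0],[-0.65,0,0.5,0,0,0],[-0.95,0,0.8,0,0,0],[-1.25,0,1.1,0,0,0],[-1.5,0,1.5,0,0,0],[-1.8,0,1.9,0,0,0],[-2.1,0,2.4,0,0,0],[-2.3,0,2.75,0,0,0]]'; python3 -m handwheel '[[0,0,0,0,0,0],[0,0,0.05,0,0,0],[0,0,0.1,0,0,0]]'
```

```text
t: 12.57
tcp_pos: [0.5565, 0.0289, 0.1233]
eef_rot: [-2.386, -2.041, 0.002]
ft_force: [-0.2, 0.4, 0.4]
finger_gap: 0.002
t: 12.82
tcp_pos: [0.5578, 0.0303, 0.1219]
eef_rot: [2.386, 2.042, 0.001]
ft_force: [0.1, -0.8, 0.4]
finger_gap: 0.005
```

```bash
python3 -m handwheel '[[0,0,0.05,0,0,0],[0,0,0.08,0,0,0],[0,0,0.08,0,0,0]]'; python3 -m handwheel '[[0,0,-0.5,0,0,0],[0,0,-1.5,0,0,0],[0,0,-2.5,0,0,0],[0,0,-2.5,0,0,0],[0,0,-2.5,0,0,0]]' 0; python3 - <<'E'
from h import *
s=env.state();f=env.grab_frame("wrist");cv2.imwrite("pics/wrist5.png",f["frame"])
T=np.eye(4);T[:3,:3]=R.from_rotvec(s["eef_rot"]).as_matrix();T[:3,3]=s["tcp_pos"]
for n,w in(("wrist",world(f,T@f["tool_from_camera"])),("top",world(env.grab_frame("top")))):
    a=w.reshape(-1,3);t=-.1533;M=np.array([[np.cos(t),-np.sin(t)],[np.sin(t),np.cos(t)]])
    L=np.c_[(a[:,:2]-[.5645,.085])@M,a[:,2]]
    k=(abs(L[:,0])<.13)&(abs(L[:,1])<.09)&(L[:,2]>.1)&(L[:,2]<.15)
    if k.sum()>100:
        c=np.linalg.lstsq(np.c_[L[k][:,:2],np.ones(k.sum())],L[k][:,2],rcond=None)[0];print(n,"lid plane",k.sum(),c.round(4))
    for y in(-.125,-.14,-.155,-.17,-.18,-.19):
        k=(abs(L[:,0])<.03)&(abs(L[:,1]-y)<.004)&(L[:,2]>.04)&(L[:,2]<.16)
        if k.sum():print(y,k.sum(),np.median(L[k][:,2]).round(4),L[k][:,0].min().round(3),L[k][:,0].max().round(3))
t=-.1533;P=np.array([.5645,.085])+M@[.048,-.158];print(P);go([*P,.18],-8.8)
E
```

```text
t: 13.07
tcp_pos: [0.5579, 0.0304, 0.1203]
eef_rot: [2.385, 2.042, 0.002]
ft_force: [-6.4, 1.1, 13.5]
finger_gap: 0.006
t: 13.48
tcp_pos: [0.5582, 0.0303, 0.2204]
eef_rot: [2.383, 2.041, 0.005]
ft_force: [-0.6, 0.2, 0.2]
finger_gap: 0.355
wrist lid plane 92478 [0.0003 0.0015 0.121 ]
-0.125 740 0.0897 -0.018 0.023
-0.14 269 0.0926 -0.018 0.023
-0.155 443 0.0971 -0.018 0.023
-0.17 406 0.1015 -0.018 0.023
top lid plane 1665 [0.0013 0.0007 0.1205]
-0.125 67 0.09 -0.02 0.021
-0.14 53 0.0925 -0.02 0.021
-0.155 52 0.0968 -0.018 0.022
-0.17 53 0.1016 -0.019 0.022
-0.18 46 0.1093 -0.019 0.021
[ 0.58781044 -0.07847668]
row [-2.569  1.181  0.932] [-0.009 -0.    -0.011]
```

View pics/wrist5.png

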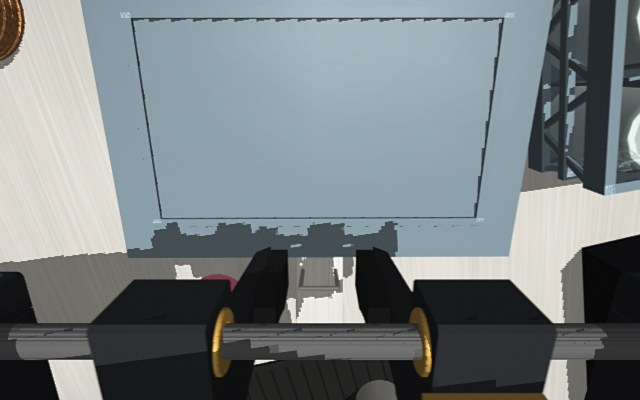

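The lid plane is flat at 0.1205–0.121 m, so it is shut. The lever stands out centred at case x≈0, image (320,280). I will push it with one finger of the opened gripper, which keeps the body away from the pink glass.

```bash
python3 -m handwheel '[[-0.9,0.4,0,0,0,0],[-1.8,0.9,0,0,0,0],[-2.62,1.28,0,0,0,0],[-4.78,1.28,0,0,0,0],[-4.78,1.28,0,0,0,0],[-4.78,1.28,0,0,0,0],[-4.78,1.28,0,0,0,0],[-4.78,1.28,0,0,0,0]]' 0 ; python3 - <<'E'
from h import *
d=env.state()['tcp_pos'];t=-.1533;e=d[:2]-[.5645,.085];print(e@[np.cos(t),np.sin(t)],e@[-np.sin(t),np.cos(t)],d[2])
t=-.1533;M=np.array([[np.cos(t),-np.sin(t)],[np.sin(t),np.cos(t)]]);P=np.array([.5645,.085])+M@[.053,-.160];print(P);go([*P,.13],-8.8)
E
```

```text
t: 14.25
tcp_pos: [0.5781, -0.1661, 0.2169]
eef_rot: [-2.386, -2.041, 0.001]
ft_force: [0.1, -0.5, 0.2]
finger_gap: 0.994
0.051832407634131314 -0.24608189836161073 0.2168793993533634
[ 0.5924464  -0.08121672]
row [2.15  0.029 2.174] [-0.018 -0.01  -0.017]
```

I typed a shift that was too far out: -4.78 where -2.6 was needed. It was harmless, in free air at z 0.217, and I correct it now.

```bash
python3 -m handwheel '[[0.9,0.03,0,0,0,0],[1.8,0.03,0,0,0,0],[2.15,0.03,0.5,0,0,0],[2.15,0.03,1.2,0,0,0],[2.15,0.03,1.9,0,0,0],[2.15,0.03,2.1,0,0,0],[2.15,0.03,2.1,0,0,0]]'; python3 - <<'E'
from h import *
d=env.state()['tcp_pos'];t=-.1533;e=d[:2]-[.5645,.085];print(e@[np.cos(t),np.sin(t)],e@[-np.sin(t),np.cos(t)],d[2])
E
python3 -m handwheel '[[0,0,0.3,0,0,0],[0,0,0.6,0,0,0],[0,0,0.9,0,0,0],[0,0,1.2,0,0,0],[0,0,1.4,0,0,0]]'
```

```text
t: 14.83
tcp_pos: [0.5919, -0.0803, 0.132]
eef_rot: [-2.382, -2.042, 0.003]
ft_force: [-0.4, 0.9, -0.4]
finger_gap: 1.001
0.0523323475786656 -0.15918153534864296 0.13198473112681308
t: 15.25
tcp_pos: [0.5939, -0.0836, 0.0797]
eef_rot: [2.382, 2.041, -0.001]
ft_force: [-2.8, -7.3, 12.9]
finger_gap: 1.005
```

```bash
python3 -m handwheel '[[0,0,0.2,0,0,0],[0,0,0.4,0,0,0],[0,0,0.6,0,0,0],[0,0,0.75,0,0,0]]'; python3 -m handwheel '[[0,0,0.15,0,0,0],[0,0,0.3,0,0,0],[0,0,0.45,0,0,0],[0,0,0.5,0,0,0]]'
```

```text
t: 15.58
tcp_pos: [0.5939, -0.0821, 0.0493]
eef_rot: [2.385, 2.041, 0.002]
ft_force: [-0.3, -0.7, 2.6]
finger_gap: 0.998
t: 15.92
tcp_pos: [0.5925, -0.0819, 0.0269]
eef_rot: [-2.386, -2.042, 0.001]
ft_force: [-0.3, 0.7, 0.1]
finger_gap: 1.0
```

```bash
python3 -m handwheel '[[-0.3,0,-0.4,0,0,0],[-0.8,0,-1,0,0,0],[-1.2,0,-2,0,0,0],[-1.5,0,-3,0,0,0],[-2,0,-4,0,0,0],[-3,0,-4.8,0,0,0],[-3.8,0,-5,0,0,0],[-4,0,-5,0,0,0]]'; python3 -m handwheel '[[-1,0,0,0,0,0],[-1.5,0,0,0,0,0],[-1.5,0,0,0,0,0]]'; python3 - <<'E'
from h import *
s=env.state();f=env.grab_frame("wrist")
T=np.eye(4);T[:3,:3]=R.from_rotvec(s["eef_rot"]).as_matrix();T[:3,3]=s["tcp_pos"]
cv2.imwrite("pics/wrist6.png",f["frame"])
a=world(f,T@f["tool_from_camera"]).reshape(-1,3);t=-.1533;M=np.array([[np.cos(t),-np.sin(t)],[np.sin(t),np.cos(t)]])
L=np.c_[(a[:,:2]-[.5645,.085])@M,a[:,2]]
k=(abs(L[:,0])<.13)&(abs(L[:,1])<.09)&(L[:,2]>.1)&(L[:,2]<.15)
if k.sum()>100: print("lid",np.linalg.lstsq(np.c_[L[k][:,:2],np.ones(k.sum())],L[k][:,2],rcond=None)[0].round(4))
for z in(.005,.01,.02,.03,.04,.05,.06,.07,.08):
    k=(abs(L[:,0])<.018)&(abs(L[:,2]-z)<.003)&(L[:,1]<-.09)&(L[:,1]>-.16)
    if k.sum():print(z,k.sum(),np.percentile(L[k][:,1],[5,50,95]).round(4))
E
```

```text
t: 16.58
tcp_pos: [0.568, -0.2448, 0.2317]
eef_rot: [2.385, 2.035, 0.001]
ft_force: [-0.1, -0.2, 0.0]
finger_gap: 1.001
t: 16.83
tcp_pos: [0.5577, -0.3027, 0.2267]
eef_rot: [-2.39, -2.037, 0.001]
ft_force: [-0.4, -0.0, -1.1]
finger_gap: 0.999
```

View pics/wrist6.png

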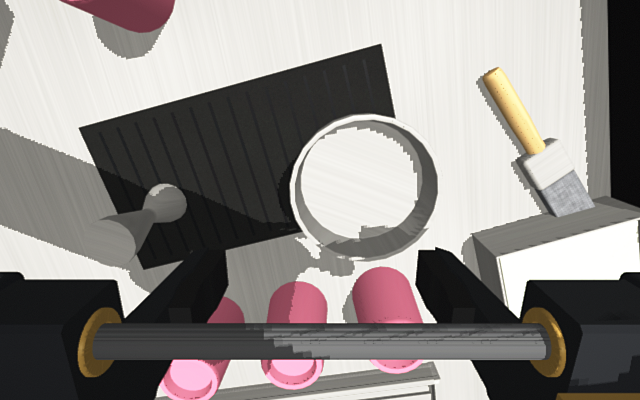

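The wrist view shows only the mat, with shaker and jigger undisturbed. The case is out of its frame, so I check it with the fixed cameras.

```bash
python3 - <<'E'
from h import *
ims=[]
for n in("top","scene"):
    f=env.grab_frame(n);a=world(f).reshape(-1,3);t=-.1533;M=np.array([[np.cos(t),-np.sin(t)],[np.sin(t),np.cos(t)]])
    L=np.c_[(a[:,:2]-[.5645,.085])@M,a[:,2]]
    k=(abs(L[:,0])<.13)&(abs(L[:,1])<.09)&(L[:,2]>.1)&(L[:,2]<.15)
    if k.sum()>100: print(n,"lid",k.sum(),np.linalg.lstsq(np.c_[L[k][:,:2],np.ones(k.sum())],L[k][:,2],rcond=None)[0].round(4))
    for z in(.006,.015,.03,.045,.06,.075,.09):
        k=(abs(L[:,0])<.018)&(abs(L[:,2]-z)<.006)&(L[:,1]<-.09)&(L[:,1]>-.19)
        if k.sum():print(z,k.sum(),np.percentile(L[k][:,1],[5,50,95]).round(4))
    for c,r,z0,z1,nm in(([.587,-.284],.05,.16,.19,"shaker"),([.384,-.313],.035,.1,.12,"jigger")):
        k=(np.hypot(*(a[:,:2]-c).T)<r)&(a[:,2]>z0)&(a[:,2]<z1)
        if k.sum():print(nm,k.sum(),cv2.minEnclosingCircle(a[k][:,:2].astype(np.float32)))
    im=f["frame"][90:270,130:370] if n=="top" else f["frame"][150:380,130:440]
    ims.append(cv2.resize(im,(400,300),interpolation=cv2.INTER_CUBIC))
cv2.imwrite("pics/fin.png",np.hstack(ims));print(env.state()["t"],env.state()["ft_force"])
E
```

```text
top lid 7817 [0.0007 0.0014 0.1204]
0.006 218 [-0.1847 -0.148  -0.1174]
0.015 6 [-0.1176 -0.1166 -0.1164]
0.03 7 [-0.1171 -0.1167 -0.1167]
0.045 8 [-0.1169 -0.1166 -0.1018]
0.06 5 [-0.1171 -0.1167 -0.1166]
0.075 37 [-0.1167 -0.1131 -0.1029]
0.09 8 [-0.112  -0.1061 -0.1006]
shaker 77 ((0.5860157608985901, -0.2762885093688965), 0.04281538724899292)
jigger 125 ((0.38037750124931335, -0.3166094422340393), 0.01916520670056343)
scene lid 8578 [-0.0011  0.0007  0.1192]
0.006 44 [-0.1873 -0.1688 -0.1551]
shaker 13 ((0.6132165789604187, -0.25396254658699036), 0.011929000727832317)
jigger 76 ((0.37583205103874207, -0.316037118434906), 0.022016828879714012)
16.9833 [ 0.62389905  0.18453207 -0.60454263]
```

View pics/fin.png

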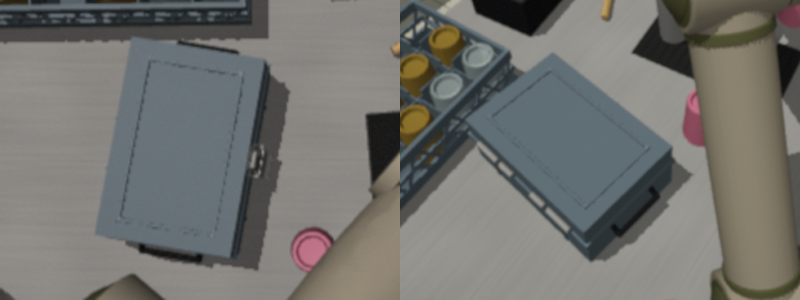

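The lid is flat at 0.120 m. The lever hangs vertically, at constant case y -0.1167 from z 0.015 to 0.075, so it is home. Handing in.

```bash
python3 -c "
from h import *
print(env.hand_in())"
```

```text
the job is handed in; nothing more can be done
None
```

The gold tumbler from the mat is packed mouth down in the free cell, the lid is shut and the latch lever is home. I handed the job in at about 17 s; the hand-in gives no verdict.

- **Tumbler:** after release it stood about 4 mm from my estimate of the cell centre, level with the packed ones. None of those had moved by more than the measuring error. It can't be seen now that the lid is shut.
- **Lid and latch:** the lid lies flat at 0.119–0.121 m. The lever hangs vertical to within 1 mm between z 0.015 and 0.075 m.
- **Robot:** it stands clear, with no contact force.

**What disagreed or went wrong:**
- The cameras differed by 2–3 mm on the case and tumbler, so I averaged them.
- In the last check the arm partly hid the shaker. Its fit was off by about 8 mm in the top view and unusable in the scene view. The wrist picture showed shaker and jigger standing undisturbed.
- One move before the latch overshot by 86 mm because I typed the wrong number. It was in free air and I corrected it.

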